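Put the green honing steel in its spring holder

TASK

Put the green-handled honing steel away for the salad station: lift it out of the white drying rack and push it straight down into the green-lipped holder, past the spring plunger, until it is fully home on the bottom and stands upright gripped by the plunger, then let go of it. Leave the red-handled steel in the rack.

Things in the scene. Friction and masses are not known exactly. Their poses are not given: they have to be found in the camera images.
- steel_green: Green-handled honing steel, 191 mm, about 160 g, standing upright in the rack. Origin: lower tip of its rod; z up the handle, round about z. Above the origin: steel rod 14 mm thick up to 105 mm (lowest 14 mm taper to a 6 mm tip), guard disc 32 mm wide at 105-111 mm, green handle 24 mm thick at 111-191 mm (grip it about 150 mm up).
- steel_red: Same steel with a red handle (origin: rod tip), stays where it is; its top is 199 mm above the counter, so carry the green one clear of it. The two stand 100 mm apart, roughly in line away from the robot, either one nearer, in 16 mm wide blind holes (floor 8 mm above the counter) of a fixed white rack, a block 180 x 70 x 50 mm high.
- holder: Fixed upright steel pocket with flared green lip, 88 mm high, floor 10 mm above the counter. Origin: counter level, under the axis of a seated rod; z up. Its +x side is a 120 degree V where the rod ends up; its -x side, 26 mm out, holds the plunger (yellow knob 86 mm out); side walls at y +-23 mm. Aim the rod 8 mm to the -x side of the origin: there 7 mm is free all round, save for the plunger.
- plunger (a joint): Spring plunger of the holder, m: 0 = out (nose 2 mm short of the origin), grows as it is pushed back, to 0.020; about 0.005 with a rod seated. Its brass nose slopes from the wall at 74 mm height to its point at 42 mm: a rod pressed down (5 to 20 N, more than its weight) drives it back and slides past to the floor. Released, the rod is pushed into the V and held by 3 to 7 N.
Not all that is in view belongs to the job. Leave any pink look-alike of the holder alone. Leave any blue or purple look-alike of the steel_green alone.

How it is judged:
By the outcome, as a careful person would: the job done as asked, in the order asked, and still so for the second after the job is handed in, with the robot touching nothing.
It also fails if it takes over 45 s, if anything falls off the work surface, if the arm or the gripper's body presses on something with over 40 N, if the wrist force passes 120 N, or if a joint passes its speed limit or range.

ROBOT

A 7-joint arm with a two-finger parallel gripper is mounted at the origin on the work surface. World frame = base frame: x ahead of the robot, y to its left, z up, the work surface at z = 0. Lengths are in mm, angles in rad, forces in N, time in s.
With the tool pointing down it reaches from about 375 to 925 mm from the base axis. Payload 3.1 kg.
Tool frame: the origin (TCP) lies midway between the tips of the shut fingers; the grasp point (between the pads) lies robot.grasp_offset behind it (robot.grasp_offset is the distance from the TCP to the grasp point, in mm); z points along the fingers, x is the direction in which the jaws open and shut, and the axes are right-handed (so a half turn about z gives the same grasp; the last joint's range is limited). The gripper opens to 85 mm and grips with 20 to 120 N. Pads are 22 mm wide; open, the fingers measure 114 mm over their backs; the gripper's body (76 mm by 85 mm) begins 54 mm behind the grasp point. The pads swing forward as they close: fully open they stand 13 mm farther back than shut.
Start: joints at [-1.385, 0.383, 0.044, 1.598, -0.018, 1.161, -0.05], TCP at [181.981, 624.008, 231.269] pointing down, gripper open.
Joint ranges: [-2.61, 2.61], [-0.41, 2.15], [-1.48, 1.57], [0, 2.5], [-1.57, 4.71], [0.05, 1.97], [-2.85, 2.85]. Speed limits (rad/s): [2.79, 2.79, 3.14, 3.14, 3.14, 3.14, 3.14].

INTERFACE

Orientations are given as a unit quaternion [w, x, y, z].
In Python, from station import robot gives the robot as it stands. The module is installed in compiled form; this text tells all that it offers.
- The arm moves only by the tool servo_tool, never from a script. Its argument "plan" is a list of rows, each a list of 6 numbers: the shift along the tool's x, y, z as a fraction of full scale, then the turn, a rotation vector about the tool's x, y, z as a fraction of full scale. In form: [[tx, ty, tz, rx, ry, rz], ...]. A call has 1 to 20 rows; each row shifts and turns the pose as measured when the row begins, along the tool's axes as they then stand; what a row does not reach is not made up. Full scale, the value 1, is 0.15 m for a shift and 90 degrees for a turn. A row lasts 1/8 s, in which the tool goes at most 62.5 mm and 10.7 degrees, less where a joint would pass 70% of its speed; a pose out of reach is approached as far as the arm can. A call with a number of a shift or a turn outside -1 to 1 is refused whole. A call with a gripper value outside its range is refused whole. "gripper" is the closure, from 0 (fully open) to 1 (shut), set as the call begins (left out, the last holds). The fingers move at their own pace and stop on an object; "squeeze" is the grip in N (left out, the last holds). Time passes only in rows, so rows that do not move let the fingers close. It gives the time, the measured TCP pose, the force and the opening at its end, in the units of the state.
- robot.get_obs(): the state, without advancing time (a new reading comes with each control period).
- robot.snapshot(name): name is "side" or "top"; returns a dict with "image" (420x560x3 uint8, red, green, blue), "z_map" (420x560 float32, mm along the optical axis (not along the pixel's ray), 0 where there is no reading), "fx", "fy", "cx", "cy" (pixels), "D" ([k1, k2, p1, p2, k3] as OpenCV has them; the pictures are not rectified), "xyz" and "orientation" of the camera in the world. Camera axes: x right, y down, z forward; pixel columns grow to the right and rows downward; lengths in mm; the calibration is good to about 2 mm. A picture is of the moment at which its call begins.
- robot.hand_in(): hands the job in, once; it reports no verdict.
The state is a dict: "time_s": time; "qpos": joint angles; "joint_vel": joint speeds; "tau": joint torques, N m; "position": TCP position; "ee_rot": TCP orientation; "contact_force": force on the tool from outside, world axes, zero at the start; "moment": the same for the moment, N m; "finger_gap": opening from 0.0 (shut) to 1.0 (fully open).
Only numpy, scipy, OpenCV 4.12 (cv2) and the standard library are available. Lean on these libraries where they do the work, as an engineer would, in place of code of your own. Each camera call takes 0.05 s, during which the arm holds its last target. There are 200 camera calls.

## Working session

There is one attempt and no reset: what is moved stays moved. The work goes in short steps, Python scripts to look and compute and a tool call to move; the robot and the scene stay as the last step left them, time stands still between calls to the robot, and variables do not carry over. Pictures are saved under pics/ and viewed, about 8 in all and at most 12, crops included, and the job is handed in when it is done.

Besides the shell and the picture viewer there is one more tool, called after "Emit:" as name([rows], argument=value, ...), one row to a line, values as JSON. servo_tool: Moves the arm, as the interface text tells. Its arguments: {"type":"object","properties":{"plan":{"type":"array"},"gripper":{"type":"number"},"squeeze":{"type":"number"}},"required":["plan"]}

```bash
mkdir -p pics
cat > h.py <<'E'
import numpy as np, cv2
from scipy.spatial.transform import Rotation as R
from station import robot
def quat(q): return R.from_quat([q[1],q[2],q[3],q[0]])
def snap(n):
    s=robot.snapshot(n); 
    h,w=s["z_map"].shape
    K=np.array([[s["fx"],0,s["cx"]],[0,s["fy"],s["cy"]],[0,0,1]])
    g=np.stack(np.meshgrid(np.arange(w),np.arange(h)),-1).reshape(-1,1,2).astype(np.float64)
    u=cv2.undistortPoints(g,K,np.array(s["D"],float)).reshape(h,w,2)
    z=s["z_map"].astype(float)
    P=np.dstack([u[...,0]*z,u[...,1]*z,z])
    P=quat(s["orientation"]).apply(P.reshape(-1,3)).reshape(h,w,3)+np.array(s["xyz"])
    P[z==0]=np.nan
    return s["image"],P,s
E
python3 - <<'E'
from h import *
o=robot.get_obs(); print(o["position"],o["ee_rot"],o["time_s"],robot.grasp_offset,o["finger_gap"])
for n in("side","top"):
    im,P,s=snap(n); print(n,s["xyz"],s["orientation"],s["fx"])
    cv2.imwrite(f"pics/{n}0.png",im[...,::-1]); np.savez(f"{n}0.npz",im=im,P=P)
E
```

```text
[181.74859555 623.05593484 229.84335115] [ 0.0008717   0.7999712   0.60003688 -0.00103072] 0.0 18.700000000000003 0.9972070609442191
side [ 261.62577171 -503.1953783   600.39087319] [-0.384159    0.89805546 -0.19512062  0.08857877] 381.67962490631766
top [ 262.33814309   -8.17254982 1096.27420081] [-0.08437702  0.73650206 -0.66680483  0.07626638] 508.0089416599195
```

View pics/side0.png

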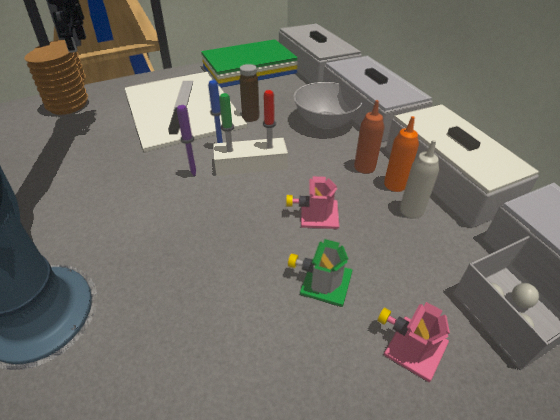

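View pics/top0.png

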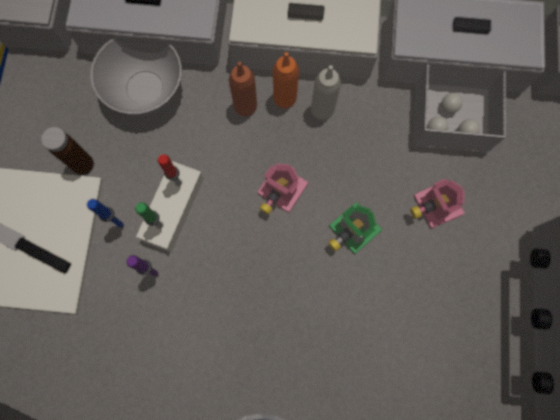

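The side view shows the green steel at (227,110), red at (269,100), and the green holder at (328,265) with its knob at (293,260). The top view has green at (148,213), red at (168,167), the holder at (357,226) and its knob at (335,244). The blue and purple decoys are nearby, and pink holders sit on either side.

```bash
cat > m.py <<'E'
from h import *
def masks(im):
    hsv=cv2.cvtColor(im,cv2.COLOR_RGB2HSV); h,s,v=[hsv[...,i].astype(int) for i in range(3)]
    return dict(green=(h>45)&(h<85)&(s>120),red=((h<6)|(h>174))&(s>190),blue=(h>105)&(h<122)&(s>130),purple=(h>124)&(h<145)&(s>100),yellow=(h>22)&(h<32)&(s>170))
def circ(p):
    A=np.c_[p[:,:2],np.ones(len(p))]; c=np.linalg.lstsq(A,(p[:,:2]**2).sum(1),rcond=None)[0]
    x,y=c[:2]/2; return x,y,np.sqrt(c[2]+x*x+y*y)
E
python3 - <<'E'
from m import *
for n in("side","top"):
    d=np.load(f"{n}0.npz"); im,P=d["im"],d["P"]; print(n)
    M=masks(im)
    for k,m in M.items():
        nc,lab,st,_=cv2.connectedComponentsWithStats(m.astype(np.uint8))
        for i in range(1,nc):
            if st[i,4]<25: continue
            p=P[lab==i]; p=p[~np.isnan(p[:,0])]
            print(k,st[i],"n",len(p),"med",np.median(p,0).round(1),"zmax",np.percentile(p[:,2],[2,50,98]).round())
            if len(p)>40 and p[:,2].max()>150:
                t=p[p[:,2]>np.percentile(p[:,2],98)-5]; print("   top mean",t.mean(0).round(1),len(t))
                q=p[(p[:,2]>130)&(p[:,2]<185)]
                if len(q)>20: print("   circ",np.round(circ(q),1),q.mean(0).round(1),len(q))
# holder base and lip
    g=M["green"]; p=P[g]; p=p[(p[:,1]<100)&(np.abs(p[:,0]-500)<250)]
    for lo,hi in((-5,15),(70,95)):
        q=p[(p[:,2]>lo)&(p[:,2]<hi)]
        if len(q)<20: continue
        r=cv2.minAreaRect(q[:,:2].astype(np.float32)); print("holder z",lo,hi,len(q),np.round(r[0],1),np.round(r[1],1),r[2], np.percentile(q[:,2],[10,50,90]).round())
E
```

```text
side
green [ 202   40   95   34 1873] n 1865 med [718.2 778.5  63.6] zmax [56. 64. 66.]
green [221  93   9  20  90] n 90 med [472.3 254.4 192.5] zmax [162. 193. 202.]
   top mean [470.3 259.9 200. ] 33
   circ [471.8 255.1   5.1] [473.2 252.8 175.2] 32
green [312 240  36  32 463] n 460 med [ 518.7 -150.8   82.8] zmax [73. 83. 87.]
green [300 268  52  38 697] n 694 med [ 507.9 -178.8   11.6] zmax [ 6. 12. 14.]
red [265  90   8   7  29] n 28 med [567.4 232.  200.1] zmax [195. 200. 201.]
blue [ 88   0  25  42 653] n 651 med [ 252.9 1136.7  160.1] zmax [ 85. 160. 187.]
   top mean [ 252.3 1231.8  185.2] 226
   circ [ 248.5 1217.9   81.7] [ 253.2 1162.5  164.6] 318
blue [130  55  20  19 253] n 253 med [ 375.3 1435.2 -149.5] zmax [-210. -150. -144.]
blue [258  70  38  10 111] n 111 med [788.8 698.8  10.4] zmax [ 4. 10. 16.]
blue [209  80  10  28 110] n 110 med [471.4 347.2 172.8] zmax [132. 173. 194.]
   top mean [469.9 351.5 192.2] 28
   circ [472.3 349.1   4.7] [472.7 346.8 159.8] 70
blue [220  81  19   6  54] n 54 med [612.1 699.   10.2] zmax [ 5. 10. 16.]
purple [177 105  10   7  45] n
[... 923 characters left out ...]
 48  8 31 63] n 63 med [825.8 700.4   7.3] zmax [ 2.  7. 14.]
blue [ 88 200  22  19 224] n 224 med [464.6 350.  172.6] zmax [120. 173. 192.]
   top mean [467.5 355.7 189.5] 68
   circ [467.8 355.9   9.7] [463.8 349.  158.7] 116
blue [112 219  10   7  34] n 34 med [465.  352.5  47.9] zmax [27. 48. 78.]
purple [127 256  21  15 168] n 168 med [368.7 260.6 187.6] zmax [131. 188. 193.]
   top mean [370.1 265.3 190.1] 82
   circ [370.2 264.9  10. ] [367.  257.2 159.8] 64
yellow [ 0 46  4 13 27] n 27 med [848.5 699.5  23.8] zmax [18. 24. 30.]
holder z -5 15 41 [ 512.2 -153.7] [75.4 71.9] 46.65865707397461 [ 7.  9. 11.]
holder z 70 95 241 [ 479.7 -334.2] [429.3 136.4] 67.41787719726562 [77. 81. 85.]
```

Run:
```python
import cv2
a=cv2.imread("pics/top0.png")[180:270,300:400]; b=cv2.imread("pics/side0.png")[225:315,275:375]
cv2.imwrite("pics/crop.png",cv2.hconcat([cv2.resize(x,(400,360),interpolation=cv2.INTER_CUBIC) for x in(a,b)]))
```

```text
(no output)
```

View pics/crop.png

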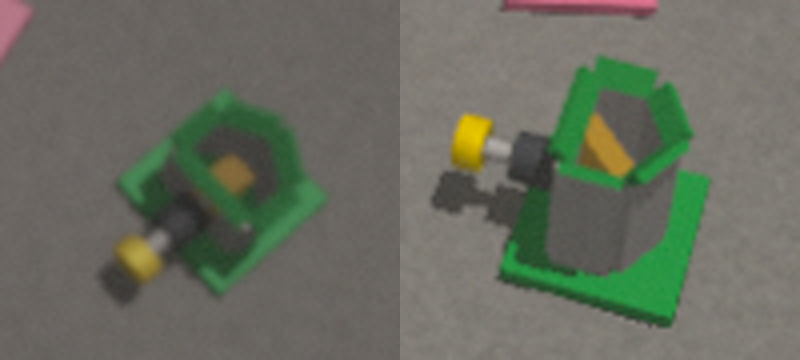

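The crop shows the pentagonal lip with its V side up-right (+x about -44° in the world) and the knob down-left. Next I'll fit the lip faces in the holder's own frame.

```bash
cat > fit.py <<'E'
from m import *
from scipy.optimize import least_squares
def lip(n,f=None):
    if f: d=np.load(f); im,P=d["im"],d["P"]
    else: im,P,_=snap(n)
    g=masks(im)["green"]&(np.hypot(P[...,0]-511,P[...,1]+156)<75)&(P[...,2]>74)&(P[...,2]<95)
    return P[g]
E
python3 - <<'E'
from fit import *
for n in("side","top"):
    p=lip(n,f"{n}0.npz")
    a=np.radians(-44.5); e=np.array([np.cos(a),np.sin(a)]); f=np.array([-e[1],e[0]])
    L=np.c_[(p[:,:2]-[511,-156])@e,(p[:,:2]-[511,-156])@f]
    print(n,len(p),"x",np.percentile(L[:,0],[1,5,50,95,99]).round(1),"y",np.percentile(L[:,1],[1,5,50,95,99]).round(1))
    for k in range(-180,180,15):
        t=np.degrees(np.arctan2(L[:,1],L[:,0])); s=(t>=k)&(t<k+15); r=np.hypot(*L[s].T)
        if s.sum()>3: print(k,s.sum(),np.percentile(r,[5,50,95]).round(1),"z",np.percentile(p[s,2],[5,50,95]).round(),"xy",np.median(L[s],0).round(1))
    d=np.load(f"{n}0.npz"); P=d["P"]; im=d["im"]
    # base plate
    g=masks(im)["green"]&(np.hypot(P[...,0]-511,P[...,1]+156)<75)&(P[...,2]<20); 
    q=P[g][:,:2]-[511,-156]; print("base x",np.percentile(q@e,[1,3,97,99]).round(1),"y",np.percentile(q@f,[1,3,97,99]).round(1))
    hs=cv2.cvtColor(im,cv2.COLOR_RGB2HSV); b=(hs[...,0]>10)&(hs[...,0]<24)&(hs[...,1]>120)&(np.hypot(P[...,0]-511,P[...,1]+156)<30); q=P[b]
    if len(q): print("brass",len(q),np.c_[(q[:,:2]-[511,-156])@e,(q[:,:2]-[511,-156])@f,q[:,2]].mean(0).round(1))
    b=(hs[...,0]>22)&(hs[...,0]<34)&(hs[...,1]>120)&(np.hypot(P[...,0]-463,P[...,1]+113)<25); q=P[b]
    if len(q): print("knob",len(q),np.c_[(q[:,:2]-[511,-156])@e,(q[:,:2]-[511,-156])@f,q[:,2]].mean(0).round(1))
E
```

```text
side 449 x [-23.2 -21.6  -2.5  27.2  30.4] y [-30.7 -28.7   8.2  33.2  35.1]
-180 15 [13.9 18.2 23.1] z [78. 83. 86.] xy [-18.2  -2.5]
-165 15 [15.1 19.5 24.7] z [78. 84. 87.] xy [-18.5  -7.9]
-150 26 [16.4 23.5 29.6] z [77. 84. 86.] xy [-18.3 -14.4]
-135 17 [21.  25.2 28.8] z [78. 81. 85.] xy [-15.9 -20. ]
-120 12 [28.4 31.5 33.4] z [83. 84. 87.] xy [-11.8 -29.1]
-105 12 [25.6 28.9 31.1] z [82. 84. 86.] xy [ -4.6 -28.4]
-90 14 [23.4 29.4 31.5] z [80. 85. 86.] xy [  3.9 -28.9]
-75 7 [22.2 27.8 31.1] z [77. 82. 85.] xy [ 10.6 -25.8]
-60 16 [21.7 27.3 29.5] z [79. 83. 86.] xy [ 16.7 -20.9]
-45 11 [21.4 26.7 28.8] z [81. 84. 86.] xy [ 20.7 -16.1]
-30 16 [19.2 25.5 28.1] z [78. 84. 86.] xy [23.7 -9.7]
-15 16 [21.8 28.  30.8] z [80. 84. 86.] xy [27.5 -2.6]
0 16 [22.5 28.4 31.8] z [78. 82. 86.] xy [28.1  5.1]
15 22 [22.8 26.9 31.4] z [79. 83. 86.] xy [24.8  9.1]
30 24 [22.5 26.1 31.1] z [78. 82. 86.] xy [20.5 15.6]
45 24 [24.2 28.6 34. ] z [79. 83. 86.] xy [17.3 22.3]
60 17 [26.3 29.5 34.8] z [78. 82. 86.] xy [11.9 27.1]
75 30 [27.8 31.9 35.5] z [77. 82. 86.] xy [ 4.2 31.6]
90 32 [26.7 31.
[... 1158 characters left out ...]
.9] z [77. 79. 83.] xy [22.6 10.1]
30 9 [22.9 24.3 27.4] z [76. 80. 83.] xy [19.9 14.3]
45 13 [22.7 25.6 29.6] z [76. 80. 83.] xy [15.8 20.8]
60 9 [28.1 31.4 33.7] z [77. 79. 85.] xy [11.6 29.2]
75 12 [29.3 31.9 34.1] z [77. 80. 85.] xy [ 4.1 31.7]
90 13 [29.7 32.7 34.6] z [77. 80. 85.] xy [-4.3 31.9]
105 15 [31.4 34.5 37.6] z [77. 81. 84.] xy [-13.4  31.3]
120 10 [23.7 30.9 34.2] z [75. 80. 83.] xy [-19.2  23.7]
135 11 [24.3 27.6 32. ] z [79. 82. 86.] xy [-22.4  17.7]
150 9 [21.7 24.5 27.9] z [81. 83. 84.] xy [-22.3  10.5]
165 6 [20.3 23.  24.4] z [81. 82. 86.] xy [-22.8   2.9]
base x [-36.1 -35.6  35.1  35.5] y [-34.6 -34.1  39.4  40.2]
brass 47 [-1.7  3.1 57.8]
knob 70 [-68.5   1.5  48.9]
```

Emit:
servo_tool([
  [0,0,-0.2,0,0,0.119],
  [0,0,0,0,0,0.119],
  [0,0,0,0,0,0.119],
  [0,0,0,0,0,0.119],
  [0,0,0,0,0,0.119],
  [0,0,0,0,0,0.119],
  [0,0,0,0,0,0.119],
  [0,0,0,0,0,0.119],
  [0,0,0,0,0,0.119],
  [0,0,0,0,0,0.119],
  [0,0,0,0,0,0.119],
], gripper=0)

```text
time_s: 1.48
position: [179.8, 617.3, 251.5]
ee_rot: [0.01, 0.925, -0.38, 0.001]
contact_force: [0.2, 0.5, -0.2]
finger_gap: 1.001
```

Averaged over both cameras, the holder origin is about (521,-163) with yaw -44.5°, and the aim point is about (515.6,-157.8). Next is a helper that converts a target pose into tool-axis fractions.

```bash
cat > go.py <<'E'
from m import *
import sys
def go(t,yaw=-44.7):
    o=robot.get_obs(); p=np.array(o["position"]); r=quat(o["ee_rot"])
    y=np.radians(yaw); x=np.array([np.cos(y),np.sin(y),0]); z=np.array([0,0,-1.]); T=R.from_matrix(np.c_[x,np.cross(z,x),z])
    print("t",o["time_s"],"pos",p.round(1),"F",np.round(o["contact_force"],1),"gap",round(o["finger_gap"],3))
    print("total shift",(r.inv().apply(np.array(t)-p)/150).round(3),"ideal-axes shift",(T.inv().apply(np.array(t)-p)/150).round(3),"turn",((r.inv()*T).as_rotvec()/(np.pi/2)).round(3))
if __name__=="__main__": go([float(a) for a in sys.argv[1:4]])
E
python3 go.py 468.7 261.4 250
```

```text
t 1.475 pos [179.8 617.3 251.5] F [ 0.2  0.5 -0.2] gap 1.001
total shift [3.038 0.33  0.046] ideal-axes shift [3.038 0.332 0.01 ] turn [ 0.011 -0.006 -0.   ]
```

Emit:
servo_tool([
  [0.2,0.02,0,0.011,-0.006,0],
  [0.37,0.04,0,0,0,0],
  [0.37,0.04,0,0,0,0],
  [0.37,0.04,0,0,0,0],
  [0.37,0.04,0,0,0,0],
  [0.37,0.04,0,0,0,0],
  [0.37,0.04,0,0,0,0],
  [0.3,0.03,0,0,0,0],
  [0.2,0.02,0,0,0,0],
  [0,0,0,0,0,0],
])

```text
time_s: 2.72
position: [462.9, 264.0, 246.9]
ee_rot: [0.003, 0.925, -0.379, -0.0]
contact_force: [0.4, 0.1, -0.2]
finger_gap: 0.997
```

```bash
python3 go.py 468.7 261.4 225
```

```text
t 2.725 pos [462.9 264.  246.9] F [ 0.4  0.1 -0.2] gap 0.997
total shift [ 0.039 -0.016  0.146] ideal-axes shift [ 0.04  -0.015  0.146] turn [ 0.004 -0.001  0.001]
```

Emit:
servo_tool([
  [0.04,-0.015,0.1,0.004,0,0],
  [0,0,0.1,0,0,0],
  [0,0,0,0,0,0],
])

```text
time_s: 3.1
position: [465.6, 264.3, 213.0]
ee_rot: [0.001, 0.926, -0.377, -0.001]
contact_force: [-0.2, 0.3, 0.4]
finger_gap: 1.005
```

```bash
python3 go.py 468.7 261.4 142
```

```text
t 3.1 pos [465.6 264.3 213. ] F [-0.2  0.3  0.4] gap 1.005
total shift [ 0.029 -0.002  0.473] ideal-axes shift [ 0.028 -0.001  0.473] turn [0.002 0.    0.005]
```

Emit:
servo_tool([
  [0.028,0,0.15,0,0,0.003],
  [0.01,0,0.15,0,0,0],
  [0,0,0.12,0,0,0],
  [0,0,0.06,0,0,0],
  [0,0,0,0,0,0],
])

```text
time_s: 3.72
position: [467.4, 265.2, 138.1]
ee_rot: [0.001, 0.927, -0.375, -0.001]
contact_force: [0.6, -0.5, 0.0]
finger_gap: 0.995
```

```bash
python3 go.py 468.7 261.4 142
python3 - <<'E'
from h import *
a=snap("top")[0][150:270,80:240]; b=snap("side")[0][40:200,150:330]
cv2.imwrite("pics/g1.png",cv2.hconcat([cv2.resize(x[...,::-1],(400,360),interpolation=cv2.INTER_CUBIC) for x in(a,b)]))
E
```

```text
t 3.725 pos [467.4 265.2 138.1] F [ 0.6 -0.5  0. ] gap 0.995
total shift [ 0.024  0.012 -0.026] ideal-axes shift [ 0.024  0.012 -0.026] turn [0.002 0.001 0.007]
```

View pics/g1.png

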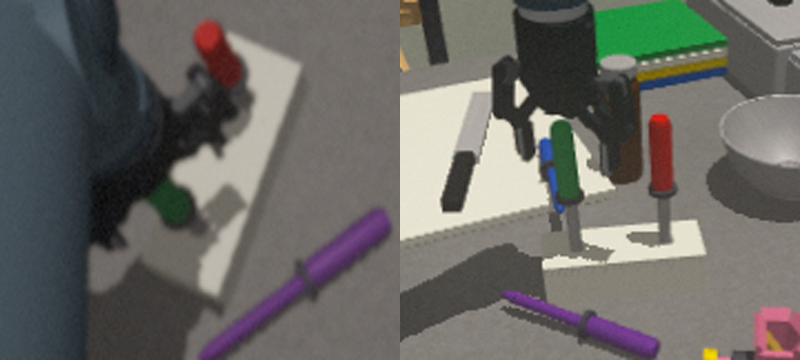

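The crop shows the green handle between the open fingers. The purple decoy now lies on the counter, so I'll check it and the blue one before closing.

Run:
```python
from m import *
for n in("side","top"):
    im,P,_=snap(n); d=np.load(f"{n}0.npz")
    for k in("blue","purple","green","red"):
        m=masks(im)[k]&(P[...,0]<600)&(P[...,0]>250)&(P[...,1]>100)&(P[...,1]<500); p=P[m]
        m0=masks(d["im"])[k]&(d["P"][...,0]<600)&(d["P"][...,0]>250)&(d["P"][...,1]>100)&(d["P"][...,1]<500); p0=d["P"][m0]
        for t,q in(("was",p0),("now",p)):
            if len(q)>5:
                s=q[q[:,2]>np.percentile(q[:,2],95)-8]; print(n,k,t,len(q),"top",s.mean(0).round(),"zrange",np.percentile(q[:,2],[2,98]).round())
    if n=="side": cv2.imwrite("pics/s1.png",cv2.resize(im[60:200,130:330,::-1],(800,560),interpolation=cv2.INTER_CUBIC))
```

```text
side blue was 116 top [470. 351. 191.] zrange [120. 194.]
side blue now 61 top [491. 423.  46.] zrange [ 37. 144.]
side purple was 80 top [373. 261. 192.] zrange [ 17. 194.]
side purple now 439 top [446. 170.  25.] zrange [16. 29.]
side green was 98 top [470. 259. 199.] zrange [137. 202.]
side green now 47 top [505. 250. 272.] zrange [139. 272.]
side red was 42 top [567. 232. 199.] zrange [154. 201.]
side red now 54 top [561. 232. 199.] zrange [154. 201.]
top blue was 258 top [467. 354. 188.] zrange [ 32. 192.]
top purple was 173 top [370. 264. 189.] zrange [ 51. 193.]
top purple now 535 top [443. 175.  25.] zrange [17. 29.]
top green was 97 top [467. 262. 197.] zrange [143. 200.]
top green now 66 top [456. 259. 201.] zrange [134. 228.]
top red was 55 top [562. 235. 197.] zrange [ 54. 200.]
top red now 32 top [557. 236. 196.] zrange [157. 199.]
```

View pics/s1.png

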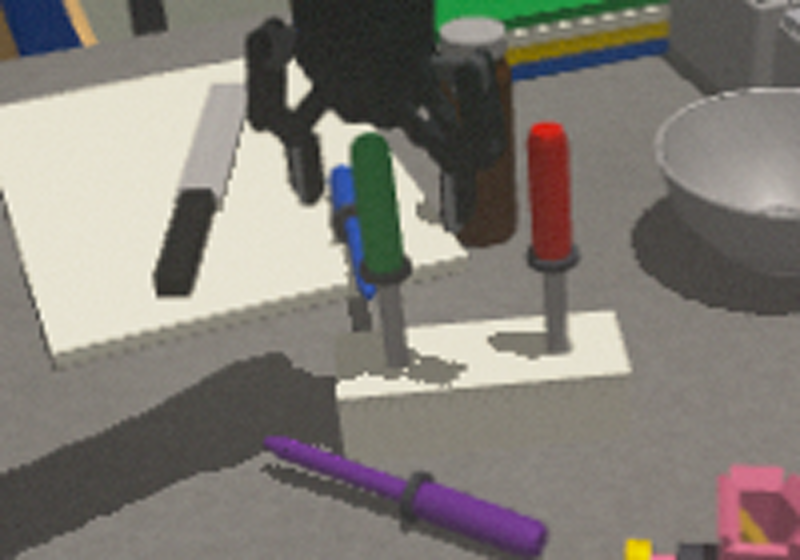

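Both free-standing decoys (blue and purple) have toppled. My fingers stayed above z≈213 near them and the force read about 0, so they look unstable rather than struck. Neither blocks the route. Green is between the jaws, so I'll grasp it.

Emit:
servo_tool([
  [0.015,0.012,0,0,0,0.003],
  [0,0,0,0,0,0],
  [0,0,0,0,0,0],
  [0,0,0,0,0,0],
  [0,0,0,0,0,0],
  [0,0,0,0,0,0],
], gripper=1, squeeze=70)

```text
time_s: 4.68
position: [469.8, 263.1, 141.3]
ee_rot: [-0.002, 0.926, -0.378, -0.0]
contact_force: [-0.9, -0.2, 1.1]
finger_gap: 0.266
```

```bash
python3 go.py 468.7 261.4 290
```

```text
t 4.675 pos [469.8 263.1 141.3] F [-0.9 -0.2  1.1] gap 0.266
total shift [ 0.     0.01  -0.991] ideal-axes shift [ 0.003  0.014 -0.991] turn [-0.002  0.002  0.004]
```

Emit:
servo_tool([
  [0,0,-0.1,0,0,0],
  [0,0,-0.2,0,0,0],
  [0,0,-0.25,0,0,0],
  [0,0,-0.25,0,0,0],
  [0,0,-0.25,0,0,0],
  [0,0,-0.1,0,0,0],
  [0,0,0,0,0,0],
])

```text
time_s: 5.55
position: [468.5, 259.9, 319.8]
ee_rot: [-0.0, 0.926, -0.379, -0.001]
contact_force: [-0.2, 0.2, -0.9]
finger_gap: 0.264
```

```bash
python3 go.py 515.6 -157.8 300
```

```text
t 5.55 pos [468.5 259.9 319.8] F [-0.2  0.2 -0.9] gap 0.264
total shift [2.176 1.766 0.129] ideal-axes shift [2.182 1.759 0.132] turn [-0.     0.001  0.002]
```

Emit:
servo_tool([
  [0.1,0.08,0,0,0,0],
  [0.2,0.16,0,0,0,0],
  [0.27,0.22,0,0,0,0],
  [0.27,0.22,0,0,0,0],
  [0.27,0.22,0,0,0,0],
  [0.27,0.22,0,0,0,0],
  [0.27,0.22,0,0,0,0],
  [0.25,0.2,0,0,0,0],
  [0.15,0.12,0,0,0,0],
  [0.08,0.06,0,0,0,0],
  [0,0,0,0,0,0],
])

```text
time_s: 6.92
position: [497.2, -178.4, 302.7]
ee_rot: [0.013, 0.922, -0.386, -0.014]
contact_force: [-0.0, -0.4, -2.7]
finger_gap: 0.267
```

```bash
python3 go.py 515.6 -157.8 250
```

```text
t 6.925 pos [ 497.2 -178.4  302.7] F [-0.  -0.4 -2.7] gap 0.267
total shift [-0.006 -0.196  0.345] ideal-axes shift [-0.01  -0.184  0.352] turn [ 0.022  0.01  -0.007]
```

Emit:
servo_tool([
  [0,0,0,0.022,0.01,-0.007],
  [-0.01,-0.1,0.1,0,0,0],
  [0,-0.08,0.1,0,0,0],
  [0,0,0.1,0,0,0],
  [0,0,0,0,0,0],
])

```text
time_s: 7.55
position: [512.3, -154.7, 253.3]
ee_rot: [-0.002, 0.926, -0.378, -0.002]
contact_force: [0.4, -0.4, -1.4]
finger_gap: 0.26
```

```bash
python3 go.py 515.6 -157.8 245
python3 - <<'E'
from m import *
out=[]
for n in("side","top"):
    im,P,s=snap(n); np.savez(f"{n}2.npz",im=im,P=P)
    c=im[110:320,230:410] if n=="side" else im[140:290,290:440]
    out.append(cv2.resize(c[...,::-1],(400,440),interpolation=cv2.INTER_CUBIC))
    # rod pts: near TCP
    d=np.hypot(P[...,0]-512,P[...,1]+158)<25
    for lo,hi in((100,115),(115,135),(135,150),(150,175),(175,200),(200,212),(230,260)):
        q=P[d&(P[...,2]>lo)&(P[...,2]<hi)]
        if len(q)>8: print(n,lo,hi,len(q),np.median(q,0).round(1),q[:,:2].std(0).round(1))
cv2.imwrite("pics/h2.png",cv2.hconcat(out))
E
```

```text
t 7.55 pos [ 512.3 -154.7  253.3] F [ 0.4 -0.4 -1.4] gap 0.26
total shift [ 0.031 -0.     0.055] ideal-axes shift [ 0.03  -0.001  0.055] turn [-0.002  0.003  0.003]
side 115 135 19 [ 511.  -158.8  130.1] [2.4 1.7]
side 135 150 52 [ 509.9 -160.8  143.1] [3.4 2.5]
side 150 175 96 [ 509.9 -160.6  162.8] [3.3 2.7]
side 175 200 103 [ 509.6 -161.5  187.9] [3.5 2.9]
side 200 212 54 [ 509.9 -161.2  206.1] [3.1 2.5]
side 230 260 332 [ 506.3 -165.4  241.8] [6.5 6. ]
```

View pics/h2.png

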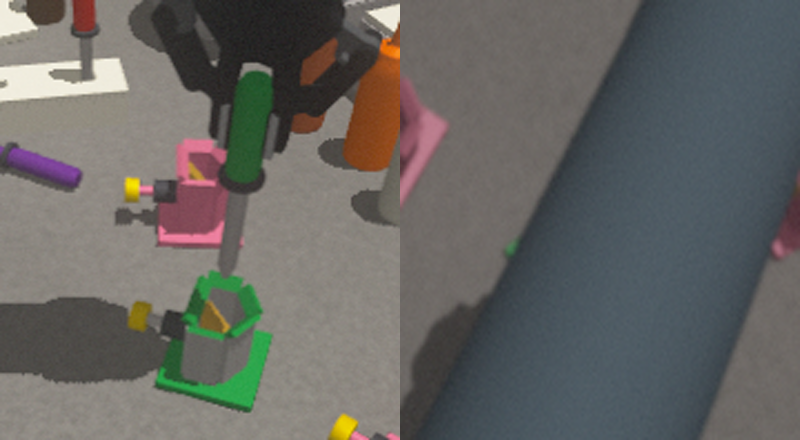

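The side view shows the rod hanging vertically just above the green holder's mouth; the arm blocks the top view. The side camera's relative measure and the world estimate agree on about +4 mm along tool x.

Emit:
servo_tool([
  [0.032,0,0,-0.002,0.003,0.003],
  [0.005,0,0.08,0,0,0],
  [0,0,0.08,0,0,0],
  [0,0,0.06,0,0,0],
  [0,0,0.04,0,0,0],
  [0,0,0,0,0,0],
])

```text
time_s: 8.4
position: [518.2, -160.7, 213.9]
ee_rot: [0.0, 0.924, -0.382, 0.002]
contact_force: [-0.5, -0.1, -2.7]
finger_gap: 0.267
```

```bash
python3 go.py 515.6 -157.8 143.3
python3 - <<'E'
from m import *
im,P,s=snap("side")
cv2.imwrite("pics/h3.png",cv2.resize(im[170:310,250:390,::-1],(560,560),interpolation=cv2.INTER_CUBIC))
E
```

```text
t 8.4 pos [ 518.2 -160.7  213.9] F [-0.5 -0.1 -2.7] gap 0.267
total shift [-0.028 -0.001  0.47 ] ideal-axes shift [-0.026 -0.001  0.47 ] turn [-0.001 -0.003 -0.002]
```

View pics/h3.png

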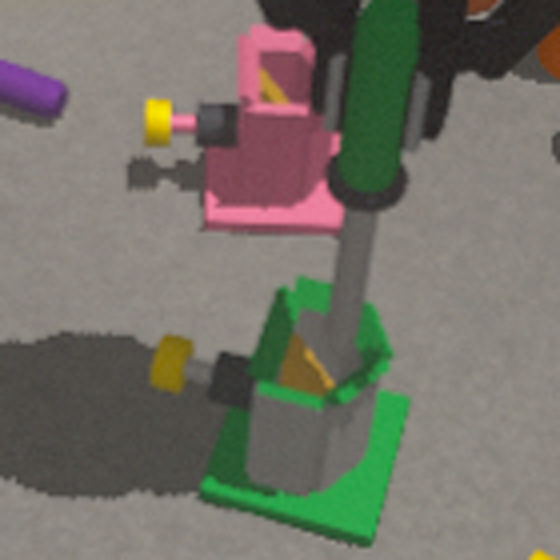

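The tip is inside the lip, slightly toward the V, so I'll step back about 4 mm and press down.

Emit:
servo_tool([
  [-0.025,0,0,0,-0.003,0],
  [0,0,0.06,0,0,0],
  [0,0,0.06,0,0,0],
  [0,0,0.06,0,0,0],
  [0,0,0,0,0,0],
])

```text
time_s: 9.07
position: [516.9, -158.0, 186.2]
ee_rot: [-0.001, 0.924, -0.381, 0.002]
contact_force: [-0.1, -0.0, -1.0]
finger_gap: 0.258
```

```bash
python3 go.py 515.6 -157.8 143.3
```

```text
t 9.075 pos [ 516.9 -158.   186.2] F [-0.1 -0.  -1. ] gap 0.258
total shift [-0.007  0.006  0.286] ideal-axes shift [-0.007  0.005  0.286] turn [-0.003 -0.001 -0.001]
```

Emit:
servo_tool([
  [0,0,0.06,0,0,0],
  [0,0,0.06,0,0,0],
  [0,0,0.06,0,0,0],
])

```text
time_s: 9.45
position: [521.8, -161.5, 163.1]
ee_rot: [-0.002, 0.924, -0.382, 0.007]
contact_force: [-3.7, 1.4, 7.7]
finger_gap: 0.265
```

```bash
python3 go.py 515.6 -157.8 143.3
```

```text
t 9.45 pos [ 521.8 -161.5  163.1] F [-3.7  1.4  7.7] gap 0.265
total shift [-0.048  0.013  0.131] ideal-axes shift [-0.047  0.012  0.132] turn [-0.005 -0.007 -0.002]
```

Emit:
servo_tool([
  [-0.025,0.006,0.05,-0.003,-0.005,0],
  [-0.01,0,0.06,0,0,0],
  [0,0,0.05,0,0,0],
])

```text
time_s: 9.82
position: [522.5, -161.3, 142.6]
ee_rot: [-0.001, 0.924, -0.382, 0.007]
contact_force: [-9.7, 4.5, 48.1]
finger_gap: 0.267
```

```bash
python3 go.py 515.6 -157.8 143.3
```

```text
t 9.825 pos [ 522.5 -161.3  142.6] F [-9.7  4.5 48.1] gap 0.267
total shift [-0.049  0.016 -0.005] ideal-axes shift [-0.049  0.016 -0.005] turn [-0.005 -0.007 -0.002]
```

The rod bottoms out at the expected height (142.6 against 143.3) with 48 N. I'll ease off, look, then release.

Emit:
servo_tool([
  [0,0,-0.005,0,0,0],
  [0,0,0,0,0,0],
])

```text
time_s: 10.07
position: [521.6, -161.3, 143.2]
ee_rot: [-0.002, 0.924, -0.382, 0.006]
contact_force: [0.7, -0.7, 4.4]
finger_gap: 0.266
```

```bash
python3 go.py 521.3 -163.3 143.3
python3 - <<'E'
from m import *
im,P,s=snap("side")
m=masks(im)["green"]&(np.hypot(P[...,0]-521,P[...,1]+163)<25)&(P[...,2]>100)
q=P[m]; print("handle z",np.percentile(q[:,2],[2,50,95,99]).round(1))
for lo,hi in((92,110),(110,118),(125,145),(145,170),(170,195)):
    r=P[(np.hypot(P[...,0]-521,P[...,1]+163)<20)&(P[...,2]>lo)&(P[...,2]<hi)]; print(lo,hi,len(r),np.median(r,0).round(1) if len(r) else "")
cv2.imwrite("pics/h4.png",cv2.resize(im[140:310,240:410,::-1],(560,560),interpolation=cv2.INTER_CUBIC))
E
```

```text
t 10.075 pos [ 521.6 -161.3  143.2] F [ 0.7 -0.7  4.4] gap 0.266
total shift [ 0.008  0.011 -0.   ] ideal-axes shift [ 0.008  0.011 -0.   ] turn [-0.005 -0.006 -0.002]
handle z [127.9 174.5 202.2 203.2]
92 110 40 [ 517.6 -167.9   97.8]
110 118 15 [ 514.5 -176.6  117. ]
125 145 103 [ 515.  -172.5  135.6]
145 170 241 [ 513.9 -171.3  158.5]
170 195 268 [ 514.1 -170.8  182.2]
```

View pics/h4.png

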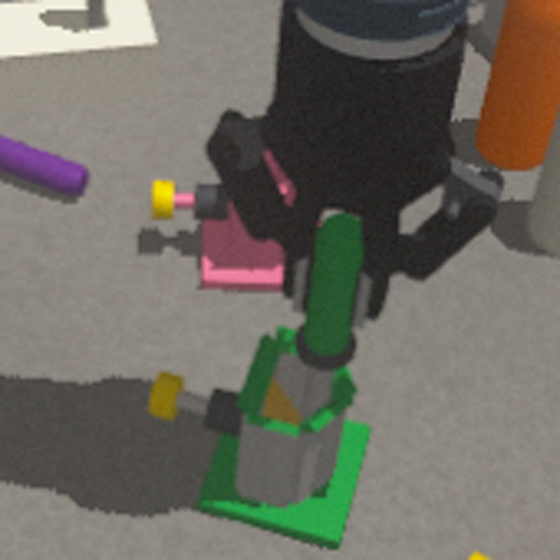

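The handle top is at about 201 mm, which is the expected 10+191, so it is home. Now I'll release it.

Emit:
servo_tool([
  [0,0,0,0,0,0],
  [0,0,0,0,0,0],
  [0,0,0,0,0,0],
  [0,0,0,0,0,0],
  [0,0,0,0,0,0],
  [0,0,0,0,0,0],
], gripper=0)

```text
time_s: 10.88
position: [517.9, -157.8, 139.8]
ee_rot: [-0.002, 0.924, -0.382, 0.001]
contact_force: [0.4, 0.1, -0.8]
finger_gap: 0.997
```

Emit:
servo_tool([
  [0,0,-0.1,0,0,0],
  [0,0,-0.2,0,0,0],
  [0,0,-0.2,0,0,0],
  [0,0,-0.2,0,0,0],
  [0,0,-0.2,0,0,0],
  [0,0,-0.1,0,0,0],
  [0,0.3,0,0,0,0],
  [0,0.3,0,0,0,0],
  [0,0,0,0,0,0],
])

```text
time_s: 12.0
position: [453.0, -226.0, 299.9]
ee_rot: [-0.003, 0.924, -0.383, 0.003]
contact_force: [-1.2, 0.2, 1.2]
finger_gap: 1.0
```

```bash
python3 go.py 521.3 -163.3 143.3
python3 - <<'E'
from m import *
out=[]
for n in("side","top"):
    im,P,s=snap(n)
    q=P[masks(im)["green"]&(np.hypot(P[...,0]-521,P[...,1]+163)<30)&(P[...,2]>120)&(P[...,2]<215)]
    if len(q):
        t=q[q[:,2]>np.percentile(q[:,2],95)-5]; print(n,"top",t.mean(0).round(1),np.percentile(q[:,2],98).round(1))
        for lo,hi in((120,145),(145,170),(170,192)):
            r=q[(q[:,2]>lo)&(q[:,2]<hi)]; print(lo,len(r),np.median(r,0).round(1) if len(r) else "")
    b=masks(im)["yellow"]&(np.hypot(P[...,0]-463,P[...,1]+113)<25)
    if b.any(): print("knob",P[b].mean(0).round(1))
    c=im[60:340,130:480] if n=="side" else im[100:380,100:450]
    out.append(cv2.resize(c[...,::-1],(400,320)))
cv2.imwrite("pics/h5.png",cv2.hconcat(out))
E
```

```text
t 12.0 pos [ 453.  -226.   299.9] F [-1.2  0.2  1.2] gap 1.0
total shift [ 0.022 -0.609  1.049] ideal-axes shift [ 0.029 -0.617  1.044] turn [-0.005 -0.002 -0.003]
side top [ 520.4 -166.2  201.1] 203.0
120 56 [ 518.6 -173.5  134.8]
145 83 [ 519.3 -173.9  157.1]
170 63 [ 520.4 -174.4  181.2]
knob [ 460.  -109.5   49.8]
top top [ 514.6 -162.6  199.7] 202.3
120 0 
145 0 
170 0
```

View pics/h5.png

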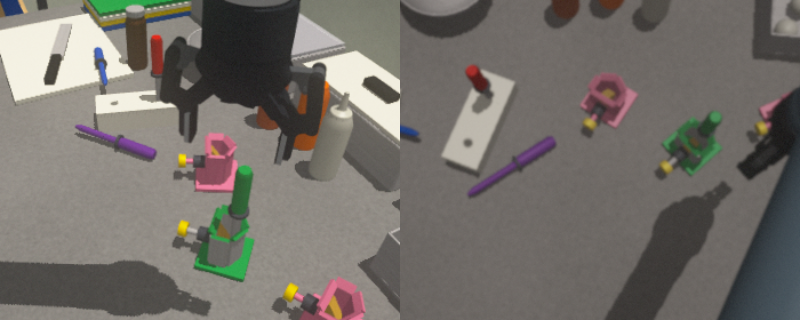

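```bash
python3 -c "
from station import robot
print(robot.hand_in())"
```

```text
the job is handed in; nothing more can be done
None
```

The green-handled steel is in the green-lipped holder, released and standing upright, and the job is handed in. It took about 12 s of the 45 s allowed. The red-handled steel is still standing in the rack.

**Last checks:**
- **Depth:** the handle top measures about 201–203 mm, against 201 mm expected when fully home.
- **Grip:** the plunger knob has moved out about 5 mm, which matches a seated rod.
- **Upright:** the side camera hints at a lean of about 2°, which is within what it can resolve.
- **Forces:** the highest reading was 48 N at the wrist when the rod reached the floor. The gripper is open and clear of everything.

**One thing went wrong:** the blue and purple look-alike steels, which stood on their own, were lying on the counter when I first looked after moving in to grasp. The force readings at the end of each move stayed near zero, and my fingertips passed above z ≈ 213 mm while they stand about 192 mm. So they seem to have toppled by themselves, but I did not see it happen and cannot rule out that the arm brushed them. They stayed on the work surface, and I left them where they lay.

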